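# Open a tight jar in the cam clamp

## Robot

A 7-joint arm with a two-finger parallel gripper is mounted at the origin on the work surface; the furniture and walls round the work are solid. World frame = base frame: x ahead of the robot, y to its left, z up, the work surface at z = 0. Lengths are in mm, angles in rad, forces in N, time in s.
With the tool pointing down it reaches from about 400 to 850 mm from the base axis. Payload 4.5 kg.
Tool frame: the origin (TCP) lies at the very end of the fingers, on their centre line; the grasp point (between the pads) lies 19 mm behind it; z points along the fingers, y is the direction in which the jaws open and shut (so a half turn about z gives the same grasp; the last joint's range is limited). The gripper opens to 88 mm and grips with 3 to 60 N. Pads are 18 mm wide; open, the fingers measure 123 mm over their backs; the gripper's body (75 mm by 187 mm) begins 45 mm behind the grasp point.
Start: joints at [1.316, 0.689, -0.195, 1.565, 0.157, 0.902, -0.215], TCP at [178.031, -599.134, 204.843] pointing down, gripper open.
Joint ranges: [-3.01, 3.01], [-0.46, 2.08], [-1.47, 1.51], [0.13, 2.56], [-1, 4.14], [0.04, 2.09], [-2.66, 2.66]. Speed limits (rad/s): [2.57, 2.57, 3.14, 3.14, 3.14, 3.14, 3.14].

## Interface

Orientations are given as a unit quaternion [x, y, z, w].
In Python, from plant import env gives the robot as it stands.
- The arm moves only by the tool play_rows, never from a script. Its arguments are lists of equal length, an entry for each row: "linear": the shift along the world's x, y, z in cm, a list of three; "spin": the turn about the world's z in degrees. A call has 1 to 5 rows; each row shifts and turns the commanded pose from where the row before left it; what a row does not reach is not made up. A row lasts 1/8 s, in which the tool goes at most 62.5 mm and 10.7 degrees, less where a joint would pass 70% of its speed; a pose out of reach is approached as far as the arm can. A call is refused whole if a number of a shift passes 6.25 or a number of a turn 10.7, either way. A call with a gripper value outside its range is refused whole. "jaw" is the finger opening in cm, from 0 to 8.81, set as the call begins (left out, the last holds). The fingers move at their own pace and stop on an object; "force" is the grip in N (left out, the last holds). Time passes only in rows, so rows that do not move let the fingers close. It gives the time, the measured TCP pose, the force and the opening at its end, in the units of the state.
- env.sense(): the state, without advancing time (a new reading comes with each control period).
- env.read_camera(name): name is "scene" or "top"; returns the picture (384x512x3 uint8, red, green, blue); there is no depth.
- env.calibration(name): a dict with "intrinsics" (3x3 intrinsics, pixels), "T" (4x4, takes a point from camera to world coordinates). Camera axes: x right, y down, z forward; pixel columns grow to the right and rows downward; lengths in mm; the calibration is good to about 2 mm. A picture is of the moment at which its call begins. calibration takes no time and is no camera call.
- env.close_job(): hands the job in, once; it reports no verdict.
The state is a dict: "time_s": time; "qpos": joint angles; "joint_vel": joint speeds; "effort": joint torques, N m; "eef_pos": TCP position; "tool_rot": TCP orientation; "contact_force": force on the tool from outside, world axes, zero at the start; "torque": the same for the moment, N m; "gripper_width": opening from 0.0 (shut) to 1.0 (fully open).
Only numpy, scipy, OpenCV 4.12 (cv2) and the standard library are available. Lean on these libraries where they do the work, as an engineer would, in place of code of your own. Each camera call takes 0.05 s, during which the arm holds its last target. There are 200 camera calls.

## Task

The jar with the black screw cap stands loose in the blue cam clamp on the bench. Flip the red cam lever right over, down to its stop, so that the jaw braces the jar; then unscrew the tight cap anticlockwise (seen from above), stop turning as soon as the threads let go (the cap's yellow mark has then come round to the jar's red mark, or a little past it), and lift the cap straight up. Finish still holding the cap level in the gripper, centred about 2 cm above the jar's mouth and clear of it, with the jar not pulled up or twisted in the clamp, the lever still locked, and the other things on the bench left alone.

Things in the scene. Friction and masses are not known exactly. Their poses are not given: they have to be found in the camera images.
- clamp: Blue and steel cam clamp, bolted to the bench; base plate 165 x 84 x 12 mm (x from -61 to +105 mm). Origin on the bench under the jar's place; x points from the jar to the lever, z up. Fixed blue V jaw at x = -56 to -18 mm, top at 52 mm. Aluminium sliding jaw, 50 mm wide, top at 51 mm, face at x = +37 mm when open; the lever drives it to -x through a spring (about 40 N locked).
- lever (a joint): Red cam lever on a horizontal hinge (the clamp's y axis). 0 = open, leaning 20 degrees (0.35 rad) from upright toward the clamp's +x, away from the jar; grows as it is pushed further over that way and down; 1.2 rad = stop, about level, pointing to +x: locked. Stiff: stays where it is left. Pushing 55 mm from the pivot takes about 6 to 12 N.
- lever_pivot (a point): Point on the lever's hinge axis, midway between the blue cheeks (which reach 56 mm above the bench): at (84, 0, 44) mm in the clamp's frame. Its axes are the clamp's. The lever is a flat red bar 16 mm wide (along clamp y) and 8 mm thick, from 4 to 70 mm from the pivot, with a 22 mm ball at its end.
- lever_knob (a point): Centre of the red ball (22 mm) at the lever's end, 75 mm from its pivot.
- jar: White round plastic jar with a grey band, 66 mm diameter, shoulder 56 to 66 mm up, 0.4 kg (varies 0.8 to 1.25 times). Origin at the centre of its underside, which stands on the clamp's base plate 12 mm above the bench; z up; x points to its red mark. Loose in the clamp (about 3 to 4 mm play) until the lever is locked.
- jar_rim (a point): Centre of the jar's mouth (neck rim), 89.5 mm above its underside. The cap's lower edge clears it once the cap is 22 mm above its screwed-on place; a thin rubber seal stands up to 5 mm above it.
- jar_mark (a point): Red mark on the edge of the jar's shoulder: 33 mm from the jar's axis along its x, 56 mm above its underside.
- cap: Black ribbed screw cap, 56 mm diameter, 26 mm high, 0.06 kg. Origin at the centre of its open lower edge (screwed on: 68 mm above the jar's underside, 80 mm above the bench); z up; x points to its yellow mark. Right-hand quick thread; a sprung seal keeps it tight (0.2 to 0.4 N m: grip it with 30 to 50 N). While engaged it cannot be pulled off.
- cap_mark (a point): Yellow mark on the cap's upper edge, 28 mm from its axis along its x, 26 mm above its lower edge. Starts 45 to 65 degrees clockwise (from above) of the jar's red mark. Turned anticlockwise, the cap rises about 2 mm and comes free when the marks line up; it stays free for the next 75 degrees, then meets a stop.
- rusty_can: Bystander: brown open tin, 85 mm diameter, 112 mm high; origin at the centre of its underside. Leave alone.
- tape_roll: Bystander: roll of yellow tape lying flat, 104 mm diameter, 25 mm high; origin at the centre of its underside. Leave alone.
- drill_chuck: Bystander: steel drill chuck standing upright, 44 mm diameter, 86 mm high; origin at the centre of its underside. Leave alone.

How it is judged (in metres and radians):
On the way, in this order (a step that is already met when the one before it is completed fails the run):
1. the cam lever is flipped down to its stop (within 0.12 rad), bracing the jar (value of joint lever above 1.08 rad), for 0.2 s.
2. the cap is unscrewed until its mark has come round to the jar's mark, the jar still braced (y of cap_mark in the frame of jar above -0.004 m and x of cap_mark in the frame of jar above 0.005 m and value of joint lever above 1.05 rad), for 0.1 s.
At the end, for the whole second after the job is handed in: Ends holding: cap gripped, level within 0.15 rad, still, lower edge 5 to 45 mm above the jar rim, within 15 mm of the jar axis, not touching the jar, yellow mark at most 70 degrees past the red; lever above 1.05 rad; jar upright, its red mark within 14 mm of its start (value of joint lever above 1.05 rad and z of cap in the frame of jar between 0.0945 and 0.135 m and horizontal distance between cap and jar below 0.015 m and angle between cap's own z axis and vertical below 0.15 rad and x of cap_mark in the frame of jar above 0.0075 m and contact force between cap and the fingers above 2 N and contact force between cap and jar below 0.05 N and linear speed of cap below 0.02 m/s and distance of jar_mark from where it was at the start of the episode below 0.014 m and angle between jar's own z axis and vertical below 0.1 rad); the arm keeps its last pose, push and grip.
It fails at once if the jar is twisted, pulled up or tipped in the clamp (its red mark moves more than 18 mm) (distance of jar_mark from where it was at the start of the episode above 0.018 m).
It fails at once if a bystander is disturbed (moved more than 25 mm) (distance of any of rusty_can, tape_roll, drill_chuck from where it was at the start of the episode above 0.025 m).
It also fails if it takes over 56 s, if anything falls off the work surface, if the arm or the gripper's body presses on something with over 40 N, if the wrist force passes 120 N, or if a joint passes its speed limit or range.

## Working session

There is one attempt and no reset: what is moved stays moved. The work goes in short steps, Python scripts to look and compute and a tool call to move; the robot and the scene stay as the last step left them, time stands still between calls to the robot, and variables do not carry over. Pictures are saved under pics/ and viewed, about 8 in all and at most 12, crops included, and the job is handed in when it is done.

Besides the shell and the picture viewer there is one more tool, called in YAML: its name, and indented under it one key for each argument. play_rows: Moves the arm, as the interface text tells. Its arguments: {"type":"object","properties":{"linear":{"type":"array","items":{"type":"array","items":{"type":"number"}}},"spin":{"type":"array","items":{"type":"number"}},"jaw":{"type":"number"},"force":{"type":"number"}},"required":["linear","spin"]}

```bash
mkdir -p pics; cat > h.py <<'E'
import numpy as np,cv2
from plant import env
def cam(n):
    c=env.calibration(n);return np.array(c["intrinsics"],float),np.array(c["T"],float)
def ray(n,u,v,z):
    K,T=cam(n);d=T[:3,:3]@np.linalg.solve(K,[u,v,1.]);o=T[:3,3];return o+d*(z-o[2])/d[2]
def proj(n,p):
    K,T=cam(n);q=np.linalg.inv(T)@np.append(p,1.);q=K@q[:3];return q[:2]/q[2]
E
python3 - <<'E'
from h import *
for n in("scene","top"):
    im=env.read_camera(n);cv2.imwrite(f"pics/{n}0.png",im[:,:,::-1]);K,T=cam(n);print(K.round(1),T.round(3))
print(env.sense())
E
```

```text
[[374.1   0.  258.3]
 [  0.  374.1 191.4]
 [  0.    0.    1. ]] [[-9.15000e-01 -2.93000e-01  2.79000e-01  3.07751e+02]
 [-4.04000e-01  6.40000e-01 -6.54000e-01  5.30728e+02]
 [ 1.30000e-02 -7.10000e-01 -7.04000e-01  7.53245e+02]
 [ 0.00000e+00  0.00000e+00  0.00000e+00  1.00000e+00]]
[[412.6   0.  251.7]
 [  0.  412.6 191.2]
 [  0.    0.    1. ]] [[ 2.60000e-02 -9.87000e-01  1.58000e-01  4.34636e+02]
 [-1.00000e+00 -2.60000e-02  4.00000e-03 -4.88900e+01]
 [ 0.00000e+00 -1.58000e-01 -9.87000e-01  9.95187e+02]
 [ 0.00000e+00  0.00000e+00  0.00000e+00  1.00000e+00]]
{'time_s': 0.1, 'qpos': array([ 1.31580618,  0.68990075, -0.19452789,  1.56617528,  0.15726541,
        0.90250222, -0.2151101 ]), 'joint_vel': array([-6.11022464e-04, -2.15274440e-03,  2.35732159e-03, -3.40482483e-03,
        2.64640924e-05, -9.25463517e-04,  6.51124302e-05]), 'effort': array([-2.94854879e-03, -5.28504467e+01, -1.27112679e+00, -1.53838134e+01,
       -5.24470035e-02,  2.02033181e-03,  3.89435274e-05]), 'eef_pos': array([ 177.79622101, -598.55993796,  204.10732105]), 'tool_rot': array([ 9.89589735e-01,  1.43914968e-01, -1.55769771e-04, -7.84172642e-04]), 'contact_force': array([ 0.38786131, -0.68817839,  0.20624196]), 'torque': array([0.01376556, 0.00063468, 0.01712645]), 'gripper_width': 0.9987674159341313}
```

View pics/scene0.png

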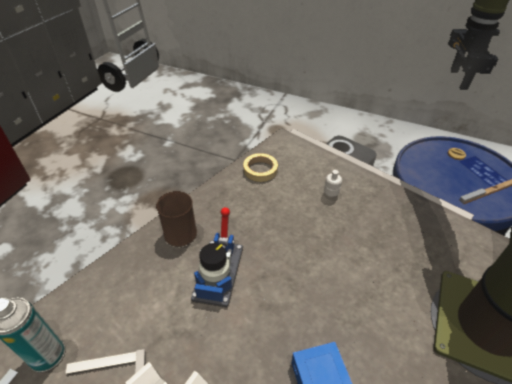

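View pics/top0.png

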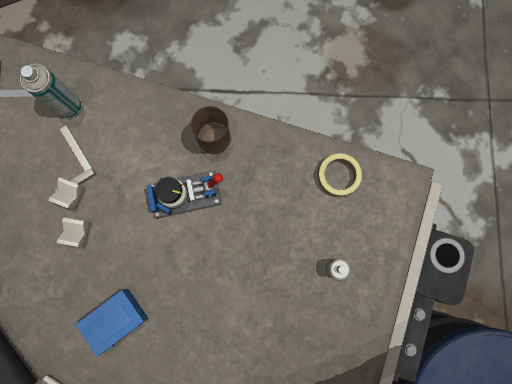

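The scene view has the clamp at about (217,265), red knob at (225,211) and can at (177,218). In the top view the cap is at (170,190), knob (218,178), can (211,130), tape (340,175) and chuck (339,269). Next I'll enlarge the clamp area and measure it.

```bash
python3 - <<'E'
from h import *
out=[]
for n,(x,y,w,h),s in(("scene",(170,190,100,130),4),("top",(135,140,110,90),4)):
    im=cv2.imread(f"pics/{n}0.png");c=im[y:y+h,x:x+w];out.append(cv2.resize(c,None,fx=s,fy=s,interpolation=cv2.INTER_CUBIC))
    hsv=cv2.cvtColor(im,cv2.COLOR_BGR2HSV).astype(int);H,S,V=hsv[...,0],hsv[...,1],hsv[...,2]
    roi=np.zeros(H.shape,bool);roi[y:y+h,x:x+w]=1
    for nm,m in(("red",((H<6)|(H>174))&(S>150)&(V>70)),("yel",(H>20)&(H<35)&(S>120)&(V>100)),("blk",(V<35)),("blue",(H>100)&(H<125)&(S>130))):
        k,l,st,ce=cv2.connectedComponentsWithStats((m&roi).astype(np.uint8),connectivity=8)
        for i in range(1,k):
            if st[i,4]>3:print(n,nm,st[i],ce[i].round(1))
o=np.zeros((520,850,3),np.uint8);o[:,:400]=out[0];o[:360,405:845]=out[1];cv2.imwrite("pics/c1.png",cv2.resize(o,(800,489)))
E
```

```text
scene red [221 208   9  29 177] [224.3 221.1]
scene yel [216 244   7   6  20] [218.9 246.5]
scene blk [201 258  24  12 122] [213.2 264.9]
scene blue [214 234   5   8  25] [216.  237.6]
scene blue [228 235   5  10  30] [230.3 239.7]
scene blue [195 272  36  25 322] [210.2 285.6]
top red [208 173  15  15 114] [215.2 179.6]
top yel [172 190  10   5  19] [176.3 191.4]
top blk [179 184   3   8  11] [180.3 187.9]
top blk [167 194  14   9  28] [174.8 199.1]
top blue [201 176  11   6  36] [205.9 178.3]
top blue [147 186  25  28 257] [155.2 201. ]
top blue [204 190  12   7  54] [209.4 192.8]
```

View pics/c1.png

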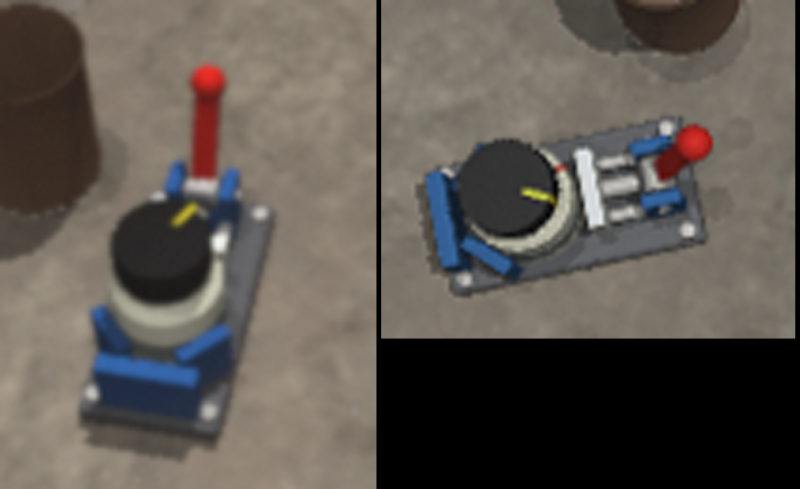

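The crop shows the upright red lever with its knob at top px (217.9,178.0) and scene px (225.2,211.5). The cap's top centre is at about top px (169,189.7), the yellow mark's outer end at about (182,193), and the red jar mark at (182.8,184.9).

```bash
python3 - <<'E'
from h import *
def tri(a,b):
    A=[];B=[]
    for n,(u,v) in(("top",a),("scene",b)):
        K,T=cam(n);d=T[:3,:3]@np.linalg.solve(K,[u,v,1.]);d/=np.linalg.norm(d);P=np.eye(3)-np.outer(d,d);A.append(P);B.append(P@T[:3,3])
    A=np.vstack(A);B=np.hstack(B);return np.linalg.lstsq(A,B,rcond=None)[0]
print("knob tri",tri((217.9,178),(225.2,211.5)),ray("top",217.9,178,114.5),ray("scene",225.2,211.5,114.5))
# cap top: black pixels; ellipse from composite
c=ray("top",169,189.7,106);print("cap",c)
r=ray("top",182.8,184.9,68);y=ray("top",182,193,106);print("red",r,"yel",y)
# cap top ellipse in scene
s=lambda x,y:(x/3.765+170,y/3.765+190)
print("cap scene",ray("scene",*s(161,240),106),"yel scene",ray("scene",*s(194,207),106))
# base plate corners, z=12
t=lambda x,y:((x/.941-405)/4+135,y/3.765+140)
cs=np.array([ray("top",*t(*p),12) for p in((681,118),(706,240),(457,292))]);print("corners",cs, np.linalg.norm(np.diff(cs,axis=0),axis=1))
d=cs[1]-cs[2];print("yaw",np.degrees(np.arctan2(d[1],d[0])))
b=ray("top",211,130,112);print("can top",b,ray("scene",*s(30,20),112))
# blue cheeks tops
print("cheeks",ray("top",205.9,178.3,56),ray("top",209.4,192.8,56))
E
```

```text
knob tri [603.15996357  28.83603179 114.29577273] [602.93273594  28.75839127 114.5       ] [603.26439813  29.02159224 114.5       ]
cap [575.73389156 135.21705571 106.        ]
red [593.68159829 112.26411878  68.        ] yel [569.20185559 106.4545388  106.        ]
cap scene [575.7774375  139.47045178 106.        ] yel scene [569.72247103 111.62428216 106.        ]
corners [[638.78490554  46.28653791  12.        ]
 [559.84498928  27.11229369  12.        ]
 [522.42907041 183.79086488  12.        ]] [ 81.23522648 161.08421914]
yaw -76.56892246059587
can top [711.42782166  48.57328017 112.        ] [731.61010294  27.48860581 112.        ]
cheeks [612.66707212  61.67782746  56.        ] [578.90869815  52.12077995  56.        ]
```

play_rows:
  linear:
    - [2.1,3.35,0]
    - [2.1,3.35,0]
    - [2.1,3.35,0]
    - [2.1,3.35,0]
    - [2.1,3.35,0]
  spin: [0,0,0,0,-3]
  jaw: 0

```text
time_s: 0.72
eef_pos: [283.5, -430.3, 204.6]
tool_rot: [0.993, 0.117, -0.0, -0.0]
contact_force: [1.7, 0.4, -0.6]
gripper_width: 0.455
```

play_rows:
  linear:
    - [2.1,3.35,0]
    - [2.1,3.35,0]
    - [2.1,3.35,0]
    - [2.1,3.35,0]
    - [2.1,3.35,0]
  spin: [0,0,0,0,0]

```text
time_s: 1.35
eef_pos: [388.4, -262.9, 204.7]
tool_rot: [0.993, 0.118, -0.0, -0.0]
contact_force: [0.2, -0.8, 0.5]
gripper_width: 0.007
```

play_rows:
  linear:
    - [2.1,3.35,0]
    - [2.1,3.35,0]
    - [2.1,3.35,0]
    - [2.1,3.35,0]
    - [2.1,3.35,0]
  spin: [0,0,0,0,0]

```text
time_s: 1.98
eef_pos: [493.3, -95.4, 204.6]
tool_rot: [0.993, 0.118, -0.0, 0.0]
contact_force: [0.4, 0.4, -0.5]
gripper_width: 0.001
```

play_rows:
  linear:
    - [2.1,3.35,0]
    - [2.1,3.35,0]
    - [2.1,3.35,0]
    - [2.1,3.35,0]
    - [1.6,3.3,0]
  spin: [0,0,0,0,0]

```text
time_s: 2.6
eef_pos: [593.5, 71.5, 204.4]
tool_rot: [0.993, 0.118, -0.0, 0.0]
contact_force: [-0.0, -0.7, -0.7]
gripper_width: 0.006
```

```bash
cat >> h.py <<'E'
from scipy.spatial.transform import Rotation as R
def st():
    s=env.sense();p=s["eef_pos"];m=R.from_quat(s["tool_rot"]).as_matrix();d=p-np.array([577.3,135.4,0])
    print("t",s["time_s"],"p",p.round(1),"clamp",np.round([d[0]*.235-d[1]*.972,d[0]*.972+d[1]*.235],1),"jawyaw",np.degrees(np.arctan2(m[1,1],m[0,1])).round(1),"tilt",m[:,2].round(3),"q",s["qpos"].round(2),"F",s["contact_force"].round(1),"M",s["torque"].round(2),"w",s["gripper_width"].round(3))
E
python3 -c "
from h import *;st()
for n in('scene','top'):cv2.imwrite(f'pics/{n}1.png',env.read_camera(n)[:,:,::-1])"
```

```text
Traceback (most recent call last):
  File "h.py", line 12, in st
    print("t",s["time_s"],"p",p.round(1),"clamp",np.round([d[0]*.235-d[1]*.972,d[0]*.972+d[1]*.235],1),"jawyaw",np.degrees(np.arctan2(m[1,1],m[0,1])).round(1),"tilt",m[:,2].round(3),"q",s["qpos"].round(2),"F",s["contact_force"].round(1),"M",s["torque"].round(2),"w",s["gripper_width"].round(3))
                                                                                                                                                                                                                                                                          ^^^^^^^^^^^^^^^^^^^^^^^^
AttributeError: 'float' object has no attribute 'round'
```

play_rows:
  linear:
    - [0,0,-3]
    - [0,0,-3]
    - [0,0,-3]
    - [0,0,-2.3]
    - [0,0,0]
  spin: [0,0,0,0,0]

```text
time_s: 3.22
eef_pos: [591.2, 70.1, 90.0]
tool_rot: [0.993, 0.118, -0.002, 0.0]
contact_force: [0.4, -0.4, -0.5]
gripper_width: 0.008
```

```bash
sed -i 's/s\["gripper_width"\].round(3)/round(float(s["gripper_width"]),3)/' h.py
cat >> h.py <<'E'
def pic(k,boxes=(("scene",(170,180,100,130)),("top",(125,120,110,110)))):
    o=[]
    for n,(x,y,w,h) in boxes:
        im=env.read_camera(n)[:,:,::-1];cv2.imwrite(f"pics/{n}_{k}.png",im);o.append(cv2.resize(im[y:y+h,x:x+w],(int(w*480/h),480),interpolation=cv2.INTER_CUBIC))
    cv2.imwrite(f"pics/c_{k}.png",np.hstack(o)[:,:800])
E
python3 -c "
from h import *;st();pic('a')"
```

```text
t 3.225 p [591.2  70.1  90. ] clamp [66.7 -1.8] jawyaw -76.4 tilt [-0.005 -0.001 -1.   ] q [-0.15  0.8  -0.08  1.75  0.1   0.59 -1.62] F [ 0.4 -0.4 -0.5] M [-0.01 -0.02  0.02] w 0.008
```

View pics/c_a.png

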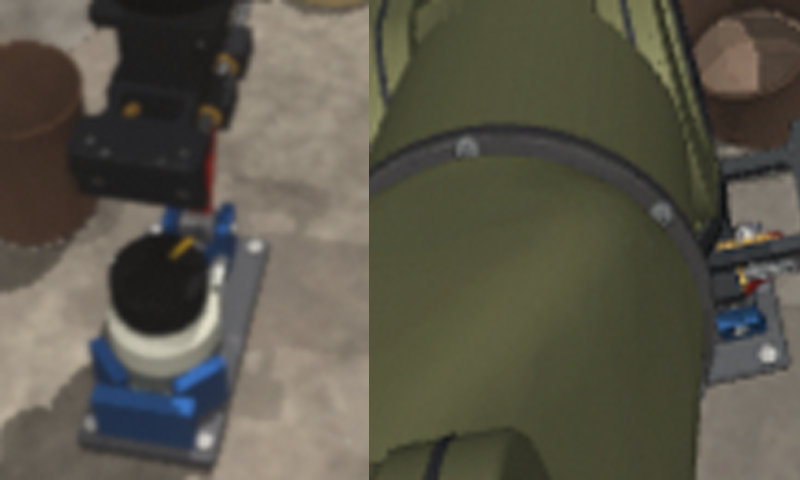

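The gripper is on the jar side of the lever, with the fingers in front of the red bar and the jar undisturbed. Now I push the lever over along its arc.

play_rows:
  linear:
    - [0.25,-0.6,0.5]
    - [0.24,-0.65,0.5]
    - [0.22,-0.9,-0.37]
    - [0.21,-0.89,-0.37]
    - [0,0,0]
  spin: [0,0,0,0,0]

```text
time_s: 3.95
eef_pos: [601.9, 38.2, 93.8]
tool_rot: [0.993, 0.117, -0.001, 0.0]
contact_force: [-0.6, -0.0, 0.0]
gripper_width: 0.007
```

play_rows:
  linear:
    - [0.16,-0.63,-0.57]
    - [0.15,-0.63,-0.58]
    - [0.1,-0.43,-0.75]
    - [0.11,-0.43,-0.75]
    - [0,0,0]
  spin: [0,0,0,0,0]

```text
time_s: 4.58
eef_pos: [611.3, 7.8, 70.9]
tool_rot: [0.993, 0.114, 0.003, 0.006]
contact_force: [1.1, -14.9, 17.5]
gripper_width: 0.006
```

```bash
python3 -c "
from h import *;st()"
```

```text
t 4.575 p [611.3   7.8  70.9] clamp [132.    3.1] jawyaw -76.9 tilt [ 0.008 -0.012 -1.   ] q [-0.05  0.84 -0.07  1.73  0.12  0.57 -1.55] F [  1.1 -14.9  17.5] M [-3.35 -0.24 -0.  ] w 0.006
```

```bash
python3 -c "
from h import *;st();pic('b')"
```

```text
t 4.575 p [611.3   7.8  70.9] clamp [132.    3.1] jawyaw -76.9 tilt [ 0.008 -0.012 -1.   ] q [-0.05  0.84 -0.07  1.73  0.12  0.57 -1.55] F [  1.1 -14.9  17.5] M [-3.35 -0.24 -0.  ] w 0.006
```

View pics/c_b.png

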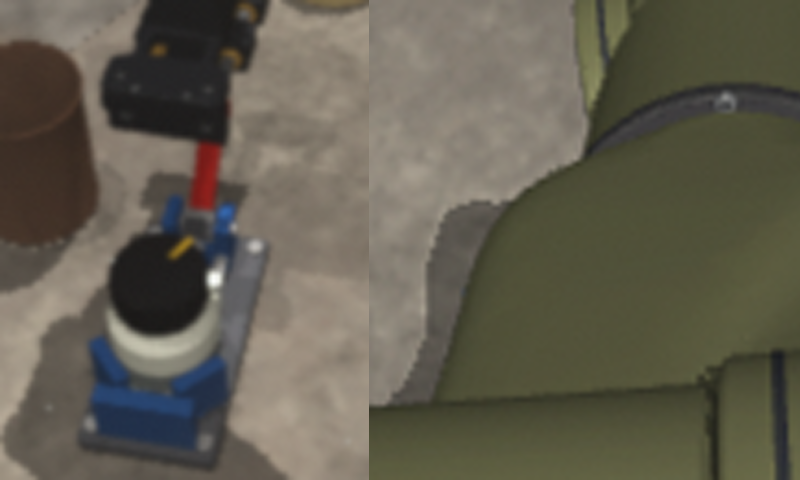

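The gripper is displaced about 12 mm along clamp +x and it hides the knob. I'll lift straight up, away from the contact, and look at the lever.

play_rows:
  linear:
    - [0,0,1]
    - [0,0,2]
    - [0,0,3]
    - [0,0,3]
    - [0,0,0]
  spin: [0,0,0,0,0]

```text
time_s: 5.3
eef_pos: [608.9, 20.2, 159.9]
tool_rot: [0.993, 0.119, 0.002, -0.001]
contact_force: [-1.1, 0.0, -0.6]
gripper_width: 0.006
```

```bash
python3 -c "
from h import *;st();pic('c',(('scene',(180,170,80,120)),('top',(160,130,100,100))))"
```

```text
t 5.3 p [608.9  20.2 159.9] clamp [119.4   3.6] jawyaw -76.4 tilt [ 0.004  0.002 -1.   ] q [-0.05  0.72 -0.1   1.67  0.1   0.76 -1.53] F [-1.1  0.  -0.6] M [-0.02  0.03 -0.  ] w 0.006
```

View pics/c_c.png

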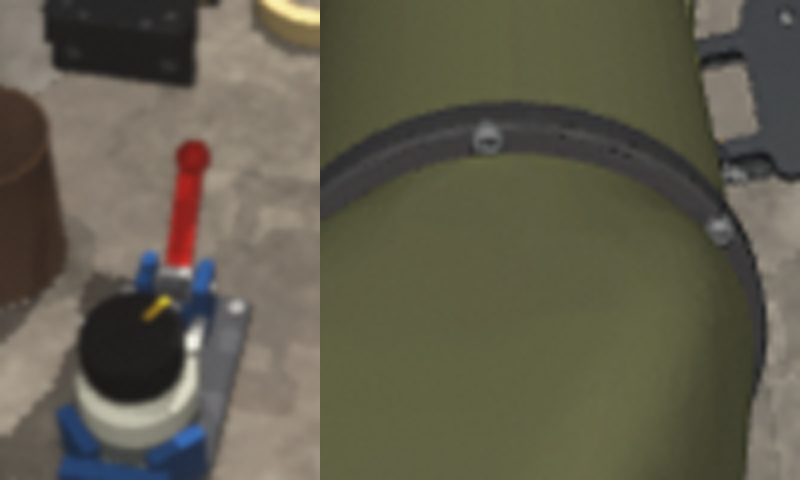

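The knob is now at scene px (228,209), so the lever has moved; I'll get its angle.

```bash
cat >> h.py <<'E'
O=np.array([577.3,135.4,0]);X=np.array([.235,-.972,0])
def lev(u,v,s=75,n="scene"):
    A=np.linspace(.2,1.7,301);e=[np.linalg.norm(proj(n,O+X*(84+s*np.sin(a))+[0,0,44+s*np.cos(a)])-[u,v]) for a in A];i=np.argmin(e);return A[i]-.35,e[i]
E
python3 -c "
from h import *;print(lev(225.2,211.5),lev(228.25,209.25))
for a in (.35,.65,.95,1.25,1.55):print(a,proj('scene',O+X*(84+75*np.sin(a))+[0,0,44+75*np.cos(a)]))"
```

```text
(np.float64(-0.0050000000000000044), np.float64(0.09171499564477695)) (np.float64(0.31000000000000005), np.float64(1.0650051166844765))
0.35 [225.32464206 211.45961832]
0.65 [227.54740937 208.44557164]
0.95 [229.36634542 208.28864362]
1.25 [230.65343288 210.80212663]
1.55 [231.3402751  215.60991962]
```

```bash
python3 -c "
from h import *
for f in ('scene0','scene_c'):
    im=cv2.imread('pics/%s.png'%f);r=im.astype(int);m=((r[...,2]>90)&(r[...,1]<50)&(r[...,0]<60));m[:195]=0;m[260:]=0;m[:,:200]=0;m[:,260:]=0
    for y in np.where(m.any(1))[0]:
        x=np.where(m[y])[0];print(f,y,x.min(),x.max(),r[y,x,2].astype(int))
for a in (.35,.5,.65,.8,.95,1.1,1.25,1.4,1.55):print(a,[proj('scene',O+X*(84+s*np.sin(a))+[0,0,44+s*np.cos(a)]).round(1) for s in (20,40,75)])
"
```

```text
scene0 209 223 227 [223 231 233 230 218]
scene0 210 222 228 [199 219 228 230 227 215 193]
scene0 211 222 228 [187 204 215 217 213 202 182]
scene0 212 221 228 [142 164 182 192 195 190 179 161]
scene0 213 222 228 [138 152 163 166 161 150 134]
scene0 214 222 228 [117 124 131 134 129 120 112]
scene0 215 222 227 [104 105 107 108 105 100]
scene0 216 222 227 [103  98  97 100  99  97]
scene0 217 222 227 [113 109 106 108 108 106]
scene0 218 222 227 [122 122 117 115 114 110]
scene0 219 222 227 [124 128 126 122 120 114]
scene0 220 222 227 [127 128 127 125 123 116]
scene0 221 222 227 [127 129 129 128 126 116]
scene0 222 222 227 [126 130 129 129 125 115]
scene0 223 222 226 [127 129 130 129 125]
scene0 224 222 226 [126 129 130 129 126]
scene0 225 222 226 [127 130 130 130 127]
scene0 226 222 226 [127 129 130 131 130]
scene0 227 222 226 [127 130 130 131 131]
scene0 228 222 226 [128 130 130 131 130]
scene0 229 222 226 [129 130 130 131 128]
scene0 230 222 226 [128 128 130 130 128]
scene0 231 222 226 [128 129 130 130 128]
scene0 232 222 226 [127 129 131 132 129]
scene0 233 222 226 [127 128 131 132 128]
[... 1378 characters left out ...]
e_c 235 223 225 [163 169 187]
0.35 [array([224.5, 232. ]), array([224.8, 224.7]), array([225.3, 211.5])]
0.5 [array([224.8, 231.5]), array([225.4, 223.6]), array([226.5, 209.6])]
0.65 [array([225.1, 231.1]), array([226. , 222.9]), array([227.5, 208.4])]
0.8 [array([225.3, 230.9]), array([226.5, 222.6]), array([228.5, 208. ])]
0.95 [array([225.6, 230.9]), array([227. , 222.6]), array([229.4, 208.3])]
1.1 [array([225.8, 231.1]), array([227.4, 223. ]), array([230.1, 209.2])]
1.25 [array([226. , 231.4]), array([227.7, 223.8]), array([230.7, 210.8])]
1.4 [array([226.1, 232. ]), array([227.9, 224.9]), array([231.1, 212.9])]
1.55 [array([226.2, 232.7]), array([228.1, 226.3]), array([231.3, 215.6])]
```

```bash
python3 -c "
from h import *
Y=np.array([.972,.235,0])
for k,(x0,y0,w,h),p in (('a',(170,180,100,130),(591.2,70.1,90)),('b',(170,180,100,130),(611.3,7.8,70.9)),('c',(180,170,80,120),(608.9,20.2,159.9))):
    s=480/h;p=np.array(p,float)
    print(k,'tip',((proj('scene',p)-[x0,y0])*s).round())
    for dz in (0,45,64,100):
        print(dz,[((proj('scene',p+[0,0,dz]+X*a+Y*b)-[x0,y0])*s).round().tolist() for a,b in ((-93,37),(-93,-37),(-17,9),(-17,-9),(17,9),(17,-9))])
"
```

```text
a tip [192. 194.]
0 [[89.0, 310.0], [216.0, 331.0], [171.0, 214.0], [200.0, 218.0], [185.0, 171.0], [213.0, 176.0]]
45 [[80.0, 263.0], [212.0, 284.0], [166.0, 166.0], [196.0, 170.0], [181.0, 123.0], [210.0, 127.0]]
64 [[76.0, 242.0], [211.0, 263.0], [164.0, 144.0], [194.0, 149.0], [179.0, 101.0], [208.0, 106.0]]
100 [[68.0, 200.0], [207.0, 221.0], [159.0, 101.0], [191.0, 106.0], [175.0, 59.0], [205.0, 63.0]]
b tip [211. 135.]
0 [[116.0, 239.0], [234.0, 257.0], [191.0, 153.0], [218.0, 157.0], [204.0, 115.0], [230.0, 118.0]]
45 [[109.0, 192.0], [232.0, 211.0], [187.0, 106.0], [215.0, 110.0], [201.0, 67.0], [228.0, 71.0]]
64 [[106.0, 172.0], [231.0, 190.0], [186.0, 85.0], [214.0, 89.0], [199.0, 47.0], [227.0, 50.0]]
100 [[100.0, 130.0], [228.0, 149.0], [182.0, 43.0], [211.0, 47.0], [196.0, 5.0], [225.0, 9.0]]
c tip [175.  97.]
0 [[62.0, 213.0], [201.0, 234.0], [152.0, 117.0], [184.0, 121.0], [167.0, 74.0], [198.0, 79.0]]
45 [[52.0, 154.0], [198.0, 175.0], [146.0, 58.0], [179.0, 62.0], [162.0, 15.0], [195.0, 20.0]]
64 [[48.0, 128.0], [196.0, 149.0], [144.0, 31.0], [178.0, 36.0], [160.0, -11.0], [193.0, -7.0]]
100 [[40.0, 75.0], [193.0, 96.0], [139.0, -21.0], [174.0, -17.0], [156.0, -63.0], [190.0, -59.0]]
```

```bash
python3 -c "
from h import *
cv2.imwrite('pics/d.png',np.hstack([cv2.resize(cv2.imread('pics/scene_%s.png'%k)[130:250,180:260],None,fx=5,fy=5,interpolation=cv2.INTER_CUBIC) for k in 'bc']))"
```

```text
(no output)
```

View pics/d.png

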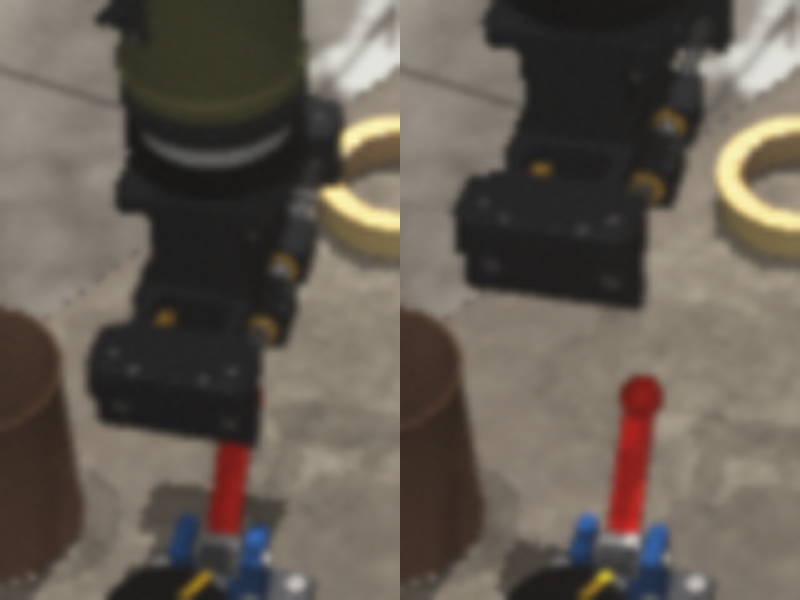

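play_rows:
  linear:
    - [0,0,2]
    - [0,0,0]
    - [0,0,0]
    - [0,0,0]
    - [0,0,0]
  spin: [0,0,0,0,0]
  jaw: 8.8

```text
time_s: 6.02
eef_pos: [607.0, 18.8, 177.3]
tool_rot: [0.993, 0.118, -0.001, 0.0]
contact_force: [-0.3, 0.1, 0.3]
gripper_width: 0.547
```

```bash
python3 -c "
from h import *
st();im=env.read_camera('scene')[:,:,::-1]
z=cv2.imread('pics/scene0.png')[0:110,430:512]
a=cv2.resize(im[110:230,170:270],(500,600),interpolation=cv2.INTER_CUBIC);p=env.sense()['eef_pos'];print('tip',(proj('scene',p)-[170,110])*5)
b=cv2.resize(z,(300,402),interpolation=cv2.INTER_CUBIC);o=np.zeros((600,800,3),np.uint8);o[:,:500]=a;o[:402,500:]=b
print('tip0',(proj('scene',[177.8,-598.6,204.1])-[430,0])*3.66+[500,0])
cv2.imwrite('pics/e.png',o)"
```

```text
t 6.025 p [607.   18.8 177.3] clamp [120.3   1.5] jawyaw -76.4 tilt [-0.001 -0.    -1.   ] q [-0.05  0.7  -0.1   1.65  0.09  0.8  -1.53] F [-0.3  0.1  0.3] M [ 0.02 -0.06 -0.03] w 0.547
tip [271.82493028 392.75211158]
tip0 [585.96170305 330.04714   ]
```

View pics/e.png

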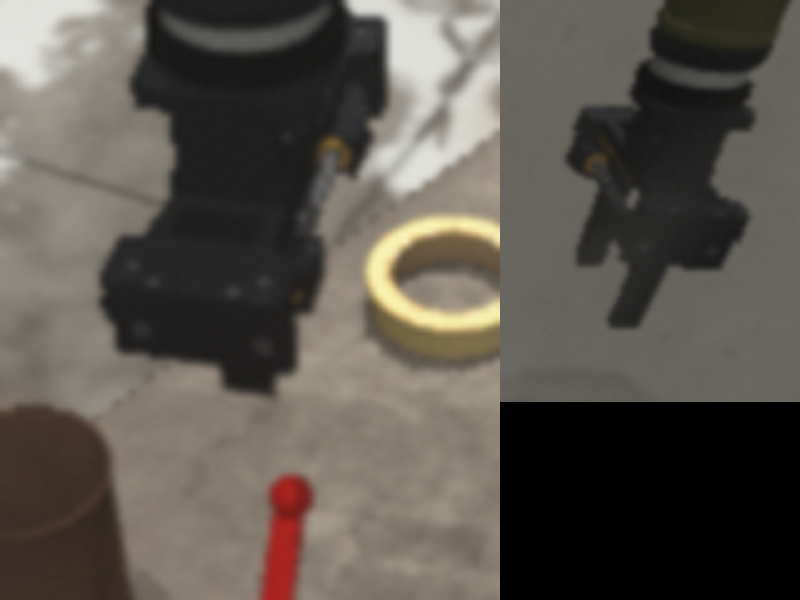

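```bash
python3 -c "
from h import *
Y=np.array([.972,.235,0])
for q in ((215,187.6),(220,188),(225,188.6)):
  for z in (170,177,185,195,205,215,225):
    d=ray('scene',*q,z)-O;print(q,z,(d@X-120.3).round(1),(d@Y-1.5).round(1))
"
```

```text
(215, 187.6) 170 6.4 23.6
(215, 187.6) 177 -0.5 21.3
(215, 187.6) 185 -8.3 18.6
(215, 187.6) 195 -18.2 15.3
(215, 187.6) 205 -28.0 11.9
(215, 187.6) 215 -37.9 8.6
(215, 187.6) 225 -47.7 5.3
(220, 188) 170 7.3 12.3
(220, 188) 177 0.4 10.1
(220, 188) 185 -7.5 7.6
(220, 188) 195 -17.3 4.5
(220, 188) 205 -27.2 1.3
(220, 188) 215 -37.1 -1.8
(220, 188) 225 -46.9 -4.9
(225, 188.6) 170 7.6 0.9
(225, 188.6) 177 0.7 -1.1
(225, 188.6) 185 -7.2 -3.5
(225, 188.6) 195 -17.1 -6.4
(225, 188.6) 205 -26.9 -9.4
(225, 188.6) 215 -36.8 -12.3
(225, 188.6) 225 -46.7 -15.2
```

```bash
python3 -c "
from h import *
p=np.array([177.8,-598.6,204.1]);J=np.array([.284,-.959,0]);Y=np.array([.959,.284,0])
im=cv2.imread('pics/scene0.png')
g=im.sum(2);print(g[60:96,446:480:1].clip(0,999)//10)
for nm,q in (('L',(455.1,71.6)),('R',(464.2,88.8))):
  for z in (194,204,214,224,234,244):
    d=ray('scene',*q,z)-p;print(nm,z,(d@J).round(1),(d@Y).round(1))
" | sed 's/  */ /g'
```

```text
[[30 29 29 ... 11 11 11]
 [30 30 30 ... 11 11 11]
 [30 30 30 ... 11 11 10]
 ...
 [29 30 30 ... 29 29 29]
 [29 30 29 ... 29 29 29]
 [29 29 30 ... 29 29 29]]
L 194 141.4 -41.6
L 204 120.1 -32.9
L 214 98.9 -24.2
L 224 77.7 -15.5
L 234 56.4 -6.7
L 244 35.2 2.0
R 194 32.5 -42.2
R 204 13.2 -33.4
R 214 -6.0 -24.7
R 224 -25.3 -16.0
R 234 -44.6 -7.3
R 244 -63.9 1.4
```

The open near finger ends at px (220,188). Both this view and the start view put the real fingertips about 31 mm above the reported TCP, so the first push rode over the knob. I'll redo it with that offset, from behind the lever.

play_rows:
  linear:
    - [-0.45,1.5,0]
    - [-0.45,1.57,0]
    - [0,0,0]
    - [0,0,0]
    - [0,0,-2]
  spin: [0,0,0,0,0]
  jaw: 0

```text
time_s: 6.7
eef_pos: [600.1, 48.8, 159.1]
tool_rot: [0.993, 0.117, 0.002, 0.0]
contact_force: [0.6, -0.2, -0.7]
gripper_width: 0.073
```

play_rows:
  linear:
    - [0,0,-3]
    - [0,0,-3]
    - [0,0,-2]
    - [0,0,-1.5]
    - [0,0,0]
  spin: [0,0,0,0,0]

```text
time_s: 7.32
eef_pos: [597.9, 48.9, 62.1]
tool_rot: [0.993, 0.118, -0.001, 0.0]
contact_force: [0.4, -0.7, 0.8]
gripper_width: 0.006
```

```bash
python3 -c "
from h import *
st()"
```

```text
t 7.325 p [597.9  48.9  62.1] clamp [88.9 -0.3] jawyaw -76.5 tilt [-0.002 -0.001 -1.   ] q [-0.11  0.85 -0.08  1.76  0.12  0.54 -1.6 ] F [ 0.4 -0.7  0.8] M [0.03 0.   0.  ] w 0.006
```

play_rows:
  linear:
    - [0.16,-0.68,-0.2]
    - [0.17,-0.68,-0.2]
    - [0.2,-0.83,-0.8]
    - [0,0,0]
  spin: [0,0,0,0]

```text
time_s: 7.82
eef_pos: [603.9, 26.5, 50.6]
tool_rot: [0.993, 0.117, 0.0, 0.0]
contact_force: [-0.6, -0.8, 0.0]
gripper_width: 0.007
```

play_rows:
  linear:
    - [0.1,-0.43,-0.75]
    - [0.1,-0.43,-0.75]
    - [0,0,0]
  spin: [0,0,0]

```text
time_s: 8.2
eef_pos: [606.1, 18.5, 35.9]
tool_rot: [0.993, 0.118, 0.0, 0.0]
contact_force: [-0.2, 0.6, -0.2]
gripper_width: 0.005
```

```bash
python3 -c "
from h import *
st()"
```

```text
t 8.2 p [606.1  18.5  35.9] clamp [120.4   0.5] jawyaw -76.5 tilt [ 0.001 -0.    -1.   ] q [-0.06  0.9  -0.08  1.75  0.13  0.51 -1.56] F [-0.2  0.6 -0.2] M [ 0.05 -0.04  0.02] w 0.005
```

play_rows:
  linear:
    - [0.06,-0.26,-0.83]
    - [0.04,-0.16,-0.86]
    - [0,0,0]
  spin: [0,0,0]

```text
time_s: 8.57
eef_pos: [607.1, 13.9, 19.0]
tool_rot: [0.993, 0.118, 0.0, 0.001]
contact_force: [0.1, -0.8, 1.8]
gripper_width: 0.005
```

```bash
python3 -c "
from h import *
st()
r=env.read_camera('scene')[:,:,::-1];cv2.imwrite('pics/f.png',cv2.resize(r[150:270,170:270],(500,600),interpolation=cv2.INTER_CUBIC))"
```

```text
t 8.575 p [607.1  13.9  19. ] clamp [125.1   0.4] jawyaw -76.5 tilt [ 0.001 -0.001 -1.   ] q [-0.06  0.92 -0.08  1.75  0.14  0.48 -1.56] F [ 0.1 -0.8  1.8] M [-0.13 -0.1   0.02] w 0.005
```

View pics/f.png

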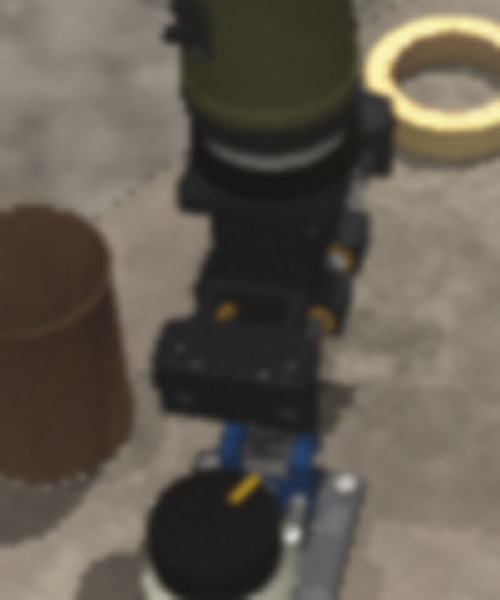

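The lever is hidden under the gripper and seems to be well down; I'll press in small steps until the stop resists.

play_rows:
  linear:
    - [0,0,-0.3]
    - [0,0,-0.2]
    - [0,0,0]
  spin: [0,0,0]

```text
time_s: 9.0
eef_pos: [607.0, 14.0, 15.4]
tool_rot: [0.993, 0.118, 0.0, 0.001]
contact_force: [-1.4, -3.4, 11.6]
gripper_width: 0.007
```

play_rows:
  linear:
    - [0,0,-0.4]
    - [0,0,0]
  spin: [0,0]

```text
time_s: 9.25
eef_pos: [607.1, 14.0, 14.8]
tool_rot: [0.993, 0.118, 0.001, 0.001]
contact_force: [-8.5, -1.7, 40.0]
gripper_width: 0.002
```

play_rows:
  linear:
    - [0,0,1]
    - [0,0,4]
    - [0,0,5]
    - [0,0,6]
    - [0,-6,1.5]
  spin: [0,0,0,0,0]
  jaw: 8.8

```text
time_s: 9.88
eef_pos: [609.6, -37.8, 188.9]
tool_rot: [0.992, 0.124, 0.004, -0.002]
contact_force: [1.3, -1.5, -0.2]
gripper_width: 0.549
```

play_rows:
  linear:
    - [0,-6,0]
    - [0,-6,0]
    - [0,-6,0]
    - [0,0,0]
  spin: [0,0,0,0]

```text
time_s: 10.38
eef_pos: [604.3, -233.0, 184.0]
tool_rot: [0.994, 0.113, -0.001, 0.002]
contact_force: [0.3, -0.4, -0.7]
gripper_width: 0.99
```

```bash
python3 -c "
from h import *
st();pic('g',(('scene',(170,190,100,125)),('top',(135,140,100,120))))
for k in ('scene','top'):
    im=cv2.imread('pics/%s_g.png'%k);r=im.astype(int);m=((r[...,2]>90)&(r[...,1]<60)&(r[...,0]<60)).astype(np.uint8);c=cv2.connectedComponentsWithStats(m)
    for s,e in zip(c[2][1:],c[3][1:]):
        if s[4]>5 and 130<e[0]<270 and 120<e[1]<260:print(k,s,e.round(1))
for a in (.95,1.25,1.43,1.55):print(a,[proj(n,O+X*(84+75*np.sin(a))+[0,0,44+75*np.cos(a)]).round(1) for n in ('scene','top')])
"
```

```text
t 10.375 p [ 604.3 -233.   184. ] clamp [364.4 -60.3] jawyaw -77.0 tilt [-0.002 -0.004 -1.   ] q [ 0.37  0.74 -0.14  1.51  0.13  0.9  -1.16] F [ 0.3 -0.4 -0.7] M [ 0.05 -0.03 -0.03] w 0.99
scene [223 213  12  23 164] [228.4 223.5]
top [213 175  31  14 171] [231.5 180.8]
0.95 [array([229.4, 208.3]), array([234.3, 177. ])]
1.25 [array([230.7, 210.8]), array([239. , 177.7])]
1.43 [array([231.1, 213.4]), array([240.5, 178.5])]
1.55 [array([231.3, 215.6]), array([240.9, 179.2])]
```

View pics/c_g.png

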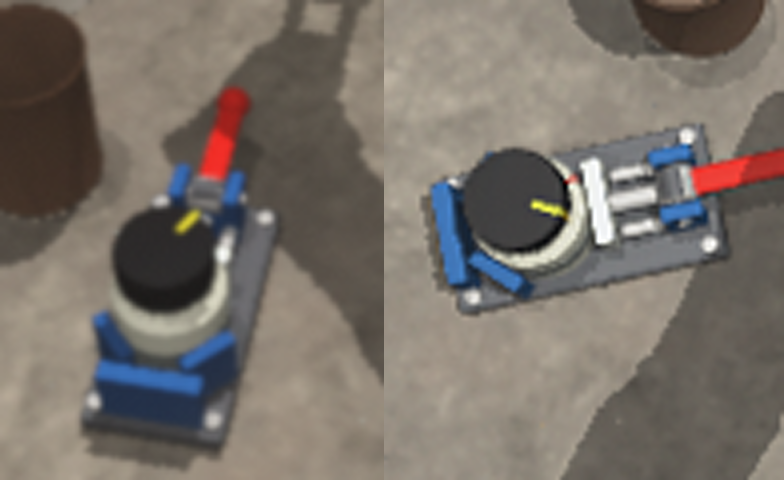

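Lever is locked: knob at scene px (230.7,216.8), matching the stop. The jar is braced, with cap centre at top px (167.9,189.8), yellow end (180.8,193.7) and red mark (182.3,185.2).

```bash
python3 -c "
from h import *
a=ray('top',167.85,189.8,106);b=ray('scene',212.7,253.3,106);print('cap',a,b)
r=ray('top',182.3,185.2,68);y=ray('top',180.8,193.7,106);d=a-O;print('clamp',d@X, d@[.972,.235,0])
for c in (a,(a+b)/2):
  f=lambda p:np.degrees(np.arctan2(p[1]-c[1],p[0]-c[0]))
  print(f(r),f(y),f(r)-f(y),np.linalg.norm((r-c)[:2]),np.linalg.norm((y-c)[:2]))
"
```

```text
cap [575.44627795 137.71410171 106.        ] [576.4458617  138.52376868 106.        ]
clamp -2.684931543220322 -1.258003927530109
-54.274930499712205 -105.29633892212638 51.021408422414176 29.99004385288573 29.781637095654627
-55.50001645444244 -106.00585774818876 50.50584129374632 30.033737507645064 30.306303562846168
```

play_rows:
  linear:
    - [-0.4,6.1,0]
    - [-0.5,6.2,0]
    - [-0.5,6.2,0]
    - [-0.5,6.2,0]
    - [-0.5,6.2,0]
  spin: [0,0,0,0,0.5]

```text
time_s: 11.1
eef_pos: [581.2, 88.6, 185.0]
tool_rot: [0.992, 0.124, -0.0, -0.001]
contact_force: [1.0, 0.0, 0.3]
gripper_width: 0.999
```

play_rows:
  linear:
    - [-0.4,6.2,0]
    - [0,0,-2]
    - [0,0,-3]
    - [0,0,0]
  spin: [0,0,0,0]

```text
time_s: 11.6
eef_pos: [575.6, 147.7, 133.1]
tool_rot: [0.992, 0.124, -0.003, -0.0]
contact_force: [-0.1, -0.6, 0.1]
gripper_width: 1.002
```

```bash
python3 -c "
from h import *
st()"
```

```text
t 11.6 p [575.6 147.7 133.1] clamp [-12.4   1.2] jawyaw -75.7 tilt [-0.006 -0.001 -1.   ] q [-0.27  0.74 -0.1   1.73  0.1   0.69 -1.74] F [-0.1 -0.6  0.1] M [ 0.03  0.04 -0.02] w 1.002
```

play_rows:
  linear:
    - [0.05,-0.97,0]
    - [0,0,-3]
    - [0,0,-3]
    - [0,0,-2.2]
    - [0,0,0]
  spin: [0,0,0,0,0]

```text
time_s: 12.22
eef_pos: [578.8, 135.4, 52.9]
tool_rot: [0.993, 0.122, -0.001, 0.0]
contact_force: [0.2, 0.1, 0.3]
gripper_width: 0.998
```

```bash
python3 -c "
from h import *
st();r=env.read_camera('scene')[:,:,::-1];cv2.imwrite('pics/scene_h.png',r);cv2.imwrite('pics/h.png',cv2.resize(r[180:310,170:270],(460,598),interpolation=cv2.INTER_CUBIC))"
```

```text
t 12.225 p [578.8 135.4  52.9] clamp [0.4 1.5] jawyaw -76.0 tilt [-0.001 -0.001 -1.   ] q [-0.26  0.86 -0.08  1.78  0.12  0.51 -1.75] F [0.2 0.1 0.3] M [ 0.03 -0.01  0.02] w 0.998
```

View pics/h.png

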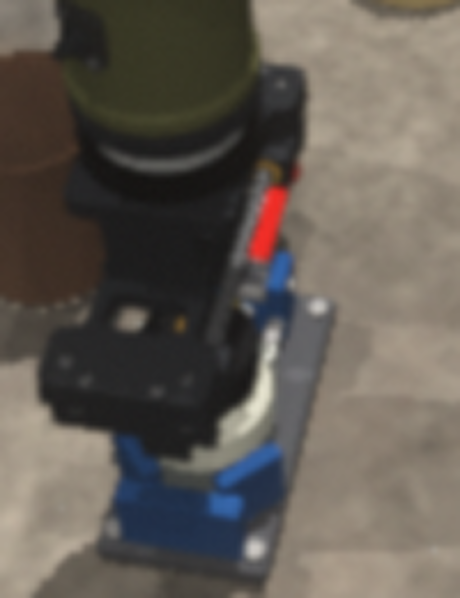

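The near fingertip at about (190,455) in the crop sits just above the shoulder, beside the cap. I'll centre by about 3 mm and grip.

play_rows:
  linear:
    - [-0.35,0.26,-0.2]
    - [0,0,0]
    - [0,0,0]
  spin: [0,0,0]

```text
time_s: 12.65
eef_pos: [576.1, 138.9, 51.7]
tool_rot: [0.992, 0.122, 0.001, -0.0]
contact_force: [-0.5, -0.5, -0.4]
gripper_width: 1.002
```

play_rows:
  linear:
    - [0,0,0]
    - [0,0,0]
    - [0,0,0]
    - [0,0,0]
    - [0,0,0]
  spin: [0,0,0,0,0]
  jaw: 0
  force: 45

```text
time_s: 13.28
eef_pos: [575.8, 138.0, 51.0]
tool_rot: [0.993, 0.122, -0.0, 0.0]
contact_force: [0.6, -1.2, 0.5]
gripper_width: 0.62
```

play_rows:
  linear:
    - [0,0,0]
    - [0,0,0]
    - [0,0,0]
  spin: [0,0,0]

```text
time_s: 13.65
eef_pos: [575.8, 138.1, 51.1]
tool_rot: [0.993, 0.122, 0.0, 0.0]
contact_force: [0.8, -3.1, -0.7]
gripper_width: 0.622
```

```bash
python3 -c "
from h import *
st()"
```

```text
t 13.65 p [575.8 138.1  51.1] clamp [-2.9 -0.8] jawyaw -76.0 tilt [ 0.    -0.001 -1.   ] q [-0.27  0.86 -0.08  1.79  0.12  0.5  -1.75] F [ 0.8 -3.1 -0.7] M [-0.6  -0.15  0.12] w 0.622
```

Gripped at 54.7 mm, on the cap. Now turn anticlockwise, following the rise.

play_rows:
  linear:
    - [0,0,0.02]
    - [0,0,0.02]
    - [0,0,0.02]
    - [0,0,0.02]
    - [0,0,0.02]
  spin: [4,4,4,4,4]

```text
time_s: 14.28
eef_pos: [573.7, 138.0, 51.5]
tool_rot: [0.956, 0.293, -0.002, 0.0]
contact_force: [-2.7, -2.3, -0.8]
gripper_width: 0.622
```

```bash
python3 -c "
from h import *
st()"
```

```text
t 14.275 p [573.7 138.   51.5] clamp [-3.3 -2.9] jawyaw -55.9 tilt [-0.004 -0.001 -1.   ] q [-0.22  0.86 -0.17  1.78  0.25  0.52 -1.52] F [-2.7 -2.3 -0.8] M [-0.51  0.44 -0.25] w 0.622
```

play_rows:
  linear:
    - [0.1,0,0.02]
    - [0.1,0,0.02]
    - [0,0,0.02]
    - [0,0,0.02]
    - [0,0,0.02]
  spin: [4,4,4,4,4]

```text
time_s: 14.9
eef_pos: [574.6, 137.1, 52.1]
tool_rot: [0.891, 0.455, -0.003, -0.0]
contact_force: [-3.6, -2.9, -1.5]
gripper_width: 0.626
```

```bash
python3 -c "
from h import *
st()"
```

```text
t 14.9 p [574.6 137.1  52.1] clamp [-2.2 -2.2] jawyaw -35.9 tilt [-0.006 -0.003 -1.   ] q [-0.17  0.87 -0.26  1.78  0.38  0.55 -1.29] F [-3.6 -2.9 -1.5] M [-0.66  0.66 -0.2 ] w 0.626
```

play_rows:
  linear:
    - [0,0,0.02]
    - [0,0,0.02]
    - [0,0,0.02]
    - [0,0,0]
  spin: [4,4,4,0]

```text
time_s: 15.4
eef_pos: [576.1, 137.7, 53.3]
tool_rot: [0.839, 0.544, -0.002, -0.0]
contact_force: [-1.6, -4.0, -0.2]
gripper_width: 0.624
```

```bash
python3 -c "
from h import *
st()
for k in ('scene','top'):cv2.imwrite('pics/%s_i.png'%k,env.read_camera(k)[:,:,::-1])
im=cv2.imread('pics/scene_i.png').astype(int)
m=(im[...,2]>110)&(im[...,1]>80)&(im[...,0]<60);m[:225]=0;m[290:]=0;m[:,:185]=0;m[:,250:]=0;print(np.argwhere(m)[:,::-1].tolist())"
```

```text
t 15.4 p [576.1 137.7  53.3] clamp [-2.5 -0.6] jawyaw -24.0 tilt [-0.003 -0.002 -1.   ] q [-0.14  0.87 -0.31  1.77  0.45  0.57 -1.14] F [-1.6 -4.  -0.2] M [-0.86  0.35 -0.07] w 0.624
[[232, 242]]
```

Torque has dropped to 0.07 N m after 52°. A few more degrees for margin.

play_rows:
  linear:
    - [0,0,0.01]
    - [0,0,0.01]
    - [0,0,0]
  spin: [4,4,0]

```text
time_s: 15.88
eef_pos: [577.4, 137.7, 53.6]
tool_rot: [0.799, 0.601, -0.001, 0.0]
contact_force: [-2.2, -4.3, -1.0]
gripper_width: 0.622
```

```bash
python3 -c "
from h import *
st()
pic('j',(('scene',(170,180,100,130)),('top',(125,140,110,110))))"
```

```text
t 15.875 p [577.4 137.7  53.6] clamp [-2.2  0.6] jawyaw -16.1 tilt [-0.001 -0.001 -1.   ] q [-0.12  0.87 -0.35  1.77  0.49  0.59 -1.05] F [-2.2 -4.3 -1. ] M [-0.98  0.41  0.01] w 0.622
```

View pics/c_j.png

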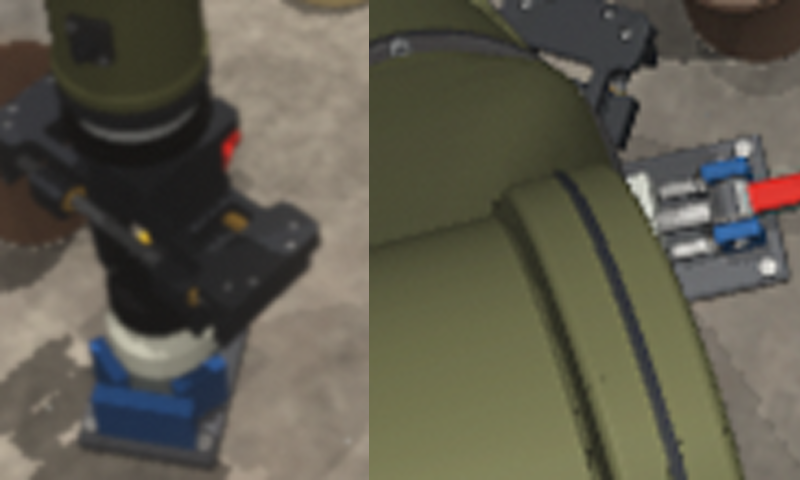

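Lever locked (red bar level at right), jar steady, torque about zero: the threads have let go. Lift gently and watch the force.

play_rows:
  linear:
    - [0,0,0.2]
    - [0,0,0.2]
    - [0,0,0]
  spin: [0,0,0]

```text
time_s: 16.35
eef_pos: [577.6, 137.7, 57.6]
tool_rot: [0.799, 0.601, -0.001, 0.0]
contact_force: [-1.0, -4.2, -1.9]
gripper_width: 0.621
```

```bash
python3 -c "
from h import *
st()"
```

```text
t 16.35 p [577.6 137.7  57.6] clamp [-2.2  0.8] jawyaw -16.1 tilt [-0.    -0.001 -1.   ] q [-0.11  0.87 -0.35  1.77  0.49  0.59 -1.04] F [-1.  -4.2 -1.9] M [-1.09  0.25  0.01] w 0.621
```

play_rows:
  linear:
    - [0,0,0.6]
    - [0,0,0.8]
    - [0,0,0.8]
    - [0,0,0.8]
    - [0,0,0.8]
  spin: [0,0,0,0,0]

```text
time_s: 16.98
eef_pos: [577.9, 138.9, 96.7]
tool_rot: [0.798, 0.602, 0.0, 0.0]
contact_force: [0.4, 0.4, 0.0]
gripper_width: 0.623
```

play_rows:
  linear:
    - [0,0,0]
    - [0,0,0]
    - [0,0,0]
  spin: [0,0,0]

```text
time_s: 17.35
eef_pos: [577.5, 138.5, 95.5]
tool_rot: [0.798, 0.602, -0.0, -0.0]
contact_force: [-0.4, 0.1, -0.7]
gripper_width: 0.623
```

```bash
python3 -c "
from h import *
st()
pic('k',(('scene',(170,180,100,130)),('top',(125,140,110,110))))"
```

```text
t 17.35 p [577.5 138.5  95.5] clamp [-3.   0.9] jawyaw -15.9 tilt [-0.001 -0.    -1.   ] q [-0.09  0.81 -0.39  1.75  0.46  0.67 -1.01] F [-0.4  0.1 -0.7] M [-0.09 -0.02 -0.02] w 0.623
```

```bash
python3 -c "
from h import *
g=cv2.imread('pics/scene_g.png').astype(int);k=cv2.imread('pics/scene_k.png').astype(int)
print('jar/V jaw patch diff',np.abs(g-k)[272:300,195:232].mean())
w=(k.min(2)>130)&(k.max(2)-k.min(2)<45)
for y in range(244,284,3):
    x=np.where(w[y,190:240])[0]+190;print(y,(x.min(),x.max(),len(x)) if len(x) else None, k[y,212])
t=[cv2.imread('pics/top_%s.png'%s).astype(int) for s in 'gk']
for a in t:
    m=(a[...,2]>110)&(a[...,1]<60)&(a[...,0]<60);m[:165]=0;m[195:]=0;m[:,:205]=0;m[:,250:]=0;print(np.argwhere(m)[:,::-1].mean(0),m.sum())
"
```

```text
jar/V jaw patch diff 9.976833976833976
244 None [28 29 29]
247 None [28 28 29]
250 None [24 26 27]
253 None [26 26 27]
256 None [24 26 27]
259 (np.int64(201), np.int64(226), 7) [31 34 36]
262 (np.int64(221), np.int64(228), 8) [119 134 135]
265 (np.int64(199), np.int64(228), 14) [118 132 134]
268 (np.int64(190), np.int64(227), 18) [121 136 138]
271 (np.int64(190), np.int64(226), 27) [131 146 147]
274 (np.int64(190), np.int64(222), 24) [152 169 171]
277 (np.int64(190), np.int64(215), 13) [151 168 171]
280 (np.int64(190), np.int64(193), 4) [127 141 142]
283 None [79 84 82]
[231.02469136 180.7654321 ] 162
[228.57487923 181.4589372 ] 207
```

```bash
python3 -c "
from h import *
st();print(env.close_job())"
```

```text
t 17.45 p [577.5 138.6  95.5] clamp [-3.1  1. ] jawyaw -16.0 tilt [-0. -0. -1.] q [-0.09  0.81 -0.39  1.75  0.46  0.67 -1.01] F [ 0.7 -0.6 -0.3] M [-0.09 -0.05  0.03] w 0.629
the job is handed in; nothing more can be done
None
```

The job is handed in at 17.5 s: lever locked, cap unscrewed and held about 2 cm above the jar's mouth. The close call reports no verdict.

**What I did**
- **Lever:** my first push rode over the knob because the real fingertips sit about 31 mm above the reported TCP. Its force reading was about 23 N, under the limits. I repeated the push with that offset, down to the stop. The last press read 40.0 N, through the fingertips, with almost no further movement. The knob's position in the picture then matched the locked position.
- **Cap:** I gripped it at 45 N and turned it 60° anticlockwise; the marks had measured about 50° apart. The turning torque fell from 0.25 N m to about zero. It then lifted with no upward pull.

**Last checks**
- **Grip:** opening 55 mm, with the cap held level.
- **Position:** the tool was within about 2 mm of the measured cap and jar axis. The cap had risen about 44 mm, so its lower edge is about 22 to 23 mm above the rim.
- **Contact and lever:** outside force was about 1 N or less. The lever was still level in the top view, and the jar and V-jaw area showed no visible shift apart from shading.

**Not confirmed**
- The final yellow and red mark alignment was hidden by the gripper. It is inferred from the angle turned and the torque drop.
- The final picture could not be viewed because the 12-picture limit was reached, so I checked it by pixel values only.
- I did not re-measure the bystanders. The arm passed clear of them, and the can looked in place in the pictures I saw.

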